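# Level the tilting double-bowl stand and lock it

## Task

The top of the pet-bowl stand has been left tilted with its front edge up. Swing it down about its long axis until it is level, then turn the black wing knob at its end on the robot's left clockwise (seen from above) until it stops, so that its bolt locks the top level. Leave the dish, jar, tin and scoop where they stand, and let go of everything at the end.

Things in the scene. Friction and masses are not known exactly. Their poses are not given: they have to be found in the camera images.
- stand: Fixed steel stand, 170 mm (x) by 424 mm (y), bolted down. Origin on the shelf under its middle; its y is the long axis, towards the end with the knob (robot's left); its x points to the back, away from the robot. The top's pivot runs along y, 140 mm above the origin. End plates (150 mm deep, 160 mm high) stand at y = +-199 mm.
- tray (a joint): Tilt of the stand's top, rad: 0 level, positive = front (robot-side) edge up; range -0.35 to 0.95, no stop at level. A 12 mm steel plate, 170 mm (x) by 272 mm (y), pivoted at mid-thickness on its long middle line; in it two fixed bowls 115 mm across at y = +-67 mm, rims 4 mm proud. Friction (0.3 Nm, some 4 N at the edge) keeps it where it is left.
- front_edge (a point): Point on the upper face of the top, at the middle of its front (robot-side) long edge: 85 mm in front of the pivot line, 6 mm above the plate's mid-plane; 146 mm high when level. Its axes turn with the top. The strip 27 mm wide along this edge is clear of the bowls.
- back_edge (a point): The same at the middle of the back long edge, 85 mm behind the pivot line.
- knob (a joint): Turn of the locking knob about an upright axis, rad: 0 open, grows clockwise seen from above, 1.5 = stop, locked. Stiffness 0.06 Nm; stays where left. Under it, at pivot height, a 7 mm bolt 34 mm long turns with it and from about 0.6 on enters a slot in the top's end plate: only if the top is within 0.1 rad of level, else it jams. Locked, it holds the top within 0.07 rad of level.
- knob_grip (a point): Middle of the knob's black wing, on its axis, at height 187 mm, 45 mm in front of and 172 mm to the left of the stand's origin. The wing is a bar 52 mm long, 12 mm wide and 28 mm high, its underside 10 mm above the bracket. The point's x axis lies along the bar: parallel to the stand's x at joint 0, and turned clockwise with the knob.
- dish: Bystander: yellow ceramic dish, 120 mm across, 34 mm high. Origin under its centre.
- jar: Bystander: smoked glass jar with a steel flip-top lid, 88 mm across, 118 mm high. Origin under its centre.
- tin: Bystander: squat aluminium tin, 80 mm across, 48 mm high. Origin under its centre.
- scoop: Bystander, standing on the turntable: clear plastic scoop, cup 75 by 55 by 35 mm with an 85 mm handle along its -x. Origin under the cup's centre.
- turntable: Bystander: fixed turntable, 210 mm across, 22 mm high. Origin under its centre.

How it is judged:
By the outcome, as a careful person would: the job done as asked, in the order asked, and still so for the second after the job is handed in, with the robot touching nothing.
It also fails if it takes over 43 s, if anything falls off the work surface, if the arm or the gripper's body presses on something with over 40 N, if the wrist force passes 120 N, or if a joint passes its speed limit or range.

## Robot

A 6-joint arm with a two-finger parallel gripper is mounted at the origin on the work surface. World frame = base frame: x ahead of the robot, y to its left, z up, the work surface at z = 0. Lengths are in m, angles in rad, forces in N, time in s.
With the tool pointing down it reaches from about 0.25 to 0.725 m from the base axis. Payload 4 kg.
Tool frame: the origin (TCP) lies at the very end of the fingers, on their centre line; the grasp point (between the pads) lies 19 mm behind it; x points along the fingers, z is the direction in which the jaws open and shut, and the axes are right-handed (so a half turn about x gives the same grasp; the last joint's range is limited). The gripper opens to 85 mm and grips with 20 to 120 N. Pads are 22 mm wide; open, the fingers measure 114 mm over their backs; the gripper's body (76 mm by 85 mm) begins 54 mm behind the grasp point. The pads swing forward as they close: fully open they stand 13 mm farther back than shut.
Start: joints at [1.227, 0.241, 0.005, 1.335, 0, 1.571], TCP at [0.169, 0.471, 0.231] pointing down, gripper open.
Joint ranges: [-2.72, 2.72], [-1.05, 1.87], [-1.09, 1.28], [-1.99, 2.15], [-1.42, 1.44], [-3.14, 3.14]. Speed limits (rad/s): [2.79, 2.79, 3.14, 3.14, 3.14, 3.14].

## Interface

Orientations are given as a unit quaternion [x, y, z, w].
In Python, from workcell import bot gives the robot as it stands.
- The arm moves only by the tool apply_moves, never from a script. Its argument "targets" is one flat list of numbers, 7 for each row, row after row: the shift along the tool's x, y, z in units of 25 cm (1.0 is 25 cm), then the turn, a rotation vector about the tool's x, y, z in units of 0.5 rad (1.0 is 0.5 rad), then the opening, from 0 (shut) to 1 (fully open). In form: [tx, ty, tz, wx, wy, wz, claw, tx, ty, tz, wx, wy, wz, claw, ...]. A call has 1 to 12 rows; each row is the pose to reach, as a shift and turn from the pose commanded when the call began, along the tool's axes at that moment; what a row does not reach only later rows make up. A row lasts 1/12 s, in which the tool goes at most 41.7 mm and 7.16 degrees, less where a joint would pass 70% of its speed; a pose out of reach is approached as far as the arm can. A call with a number of a shift or a turn outside -1 to 1 is refused whole. A call with a gripper value outside its range is refused whole. The fingers move at their own pace and stop on an object; the grip force is fixed at half the most. Time passes only in rows, so rows that repeat a pose let the fingers close. It gives the time, the measured TCP pose, the force and the opening at its end, in the units of the state.
- bot.get_obs(): the state, without advancing time (a new reading comes with each control period).
- bot.camera(name): name is "scene" or "top" or "wrist"; returns (picture, depth): 420x560x3 uint8, red, green, blue; 420x560 float32, m along the optical axis (not along the pixel's ray), 0 where there is no reading.
- bot.camera_params(name): a dict with "fx", "fy", "cx", "cy" (pixels), "T" (4x4, takes a point from camera to world coordinates); the wrist camera has in their place "tool_from_camera" (4x4, takes a point from camera to tool coordinates, whose origin is the TCP and whose axes are the tool frame's). Camera axes: x right, y up, looking along -z (the intrinsics and any distortion apply to the point x, -y, -z); pixel columns grow to the right and rows downward; lengths in m; the calibration is good to about 2 mm. The wrist camera is an equidistant fisheye: a pixel r from the principal point sees the ray r / f radians off the axis. A picture is of the moment at which its call begins: read the wrist's pose just before it. camera_params takes no time and is no camera call.
- bot.job_done(): hands the job in, once; it reports no verdict.
The state is a dict: "clock": time; "joint_pos": joint angles; "joint_vel": joint speeds; "tau": joint torques, N m; "eef_pos": TCP position; "tool_rot": TCP orientation; "ft_force": force on the tool from outside, world axes, zero at the start; "ft_torque": the same for the moment, N m; "grip_width": finger opening in m.
Only numpy, scipy, OpenCV 4.12 (cv2) and the standard library are available. Lean on these libraries where they do the work, as an engineer would, in place of code of your own. Each camera call takes 0.05 s, during which the arm holds its last target.

## Working session

There is one attempt and no reset: what is moved stays moved. The work goes in short steps, Python scripts to look and compute and a tool call to move; the robot and the scene stay as the last step left them, time stands still between calls to the robot, and variables do not carry over. Pictures are saved under pics/ and viewed, and the job is handed in when it is done.

Besides the shell and the picture viewer there is one more tool, called after "Request:" as name(argument=value, ...) on one line, values as JSON. apply_moves: Moves the arm, as the interface text tells. Its arguments: {"type":"object","properties":{"targets":{"type":"array"}},"required":["targets"]}

```bash
ls; mkdir -p pics
python3 - <<'E'
from workcell import bot
import cv2,numpy as np
print(bot.get_obs())
for n in ["scene","top"]:
    p,d=bot.camera(n); cv2.imwrite(f"pics/{n}0.png",p[:,:,::-1]); np.save(f"pics/{n}0.npy",d)
    print(n,bot.camera_params(n))
print(bot.camera_params("wrist"))
E
```

```text
pics
{'clock': 0.0, 'joint_pos': array([1.22699946e+00, 2.41409331e-01, 3.75286071e-03, 1.33516121e+00,
       1.92765651e-05, 1.57082506e+00]), 'joint_vel': array([-1.14420177e-03, -4.26213280e-04, -5.30235651e-05,  5.97325280e-04,
        3.99082968e-04,  7.38271865e-05]), 'tau': array([ 9.60558136e-04, -3.72315681e+01,  2.52409065e+01,  1.69762142e-02,
        1.05707450e-04,  3.53322726e-06]), 'eef_pos': array([0.16832345, 0.47017539, 0.23042567]), 'tool_rot': array([-0.40750172,  0.57875127,  0.40668994,  0.57757477]), 'ft_force': array([-0.32308438, -0.464265  , -0.51773067]), 'ft_torque': array([0.01036449, 0.02238546, 0.05307661]), 'grip_width': 0.08564927203797082}
scene {'fx': 477.73983777059135, 'fy': 477.73983777059135, 'cx': 276.8081428603071, 'cy': 211.00490898069046, 'T': array([[-0.86315817, -0.35197448,  0.36203858,  1.08055764],
       [ 0.50492921, -0.60467924,  0.61596227,  0.92544357],
       [ 0.00211421,  0.71447672,  0.69965602,  1.19778213],
       [ 0.        ,  0.        ,  0.        ,  1.        ]])}
top {'fx': 504.9486157268667, 'fy': 504.9486157268667, 'cx': 277.7974312362186, 'cy': 207.94886536302087, 'T': array([[-0.02592192,  0.99320988, -0.11341159,  0.32474117],
       [-0.9995266 , -0.02763175, -0.01353012, -0.0348538 ],
       [-0.01657201,  0.11300718,  0.99345596,  1.79345174],
       [ 0.        ,  0.        ,  0.        ,  1.        ]])}
{'fx': 325.19226210127806, 'fy': 325.19226210127806, 'cx': 276.31078419708444, 'cy': 212.36726402340435, 'tool_from_camera': array([[-1.30223965e-04,  2.69735196e-01, -9.62934529e-01,
        -1.43675967e-01],
       [ 1.80289711e-04,  9.62934528e-01,  2.69735172e-01,
         6.74365766e-02],
       [ 9.99999975e-01, -1.38481205e-04, -1.74027633e-04,
        -7.47848738e-04],
       [ 0.00000000e+00,  0.00000000e+00,  0.00000000e+00,
         1.00000000e+00]])}
```

View pics/scene0.png

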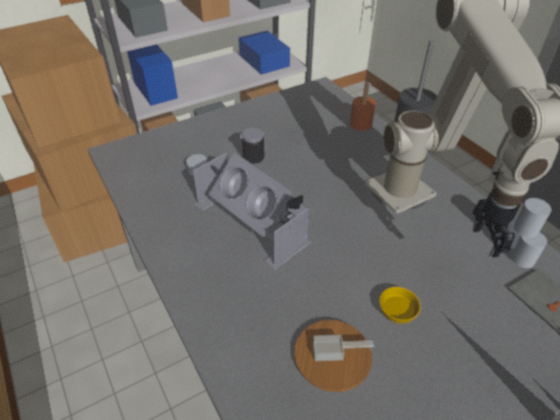

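View pics/top0.png

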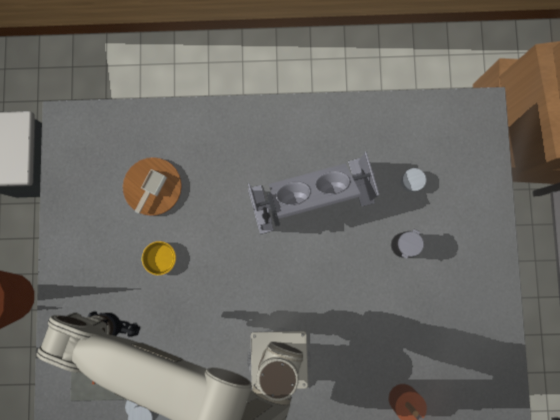

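The top view shows the stand around (262-375, 160-230) with its black knob near (264,215). The dish, turntable and tin are clear of it. Next I'll crop these areas and measure with depth.

```bash
cat > h.py <<'E'
import numpy as np,cv2
from workcell import bot
def cloud(n,d):
    P=bot.camera_params(n);v,u=np.mgrid[0:420,0:560]
    X=(u-P["cx"])/P["fx"]*d;Y=-(v-P["cy"])/P["fy"]*d
    return np.stack([X,Y,-d],-1)@P["T"][:3,:3].T+P["T"][:3,3]
E
python3 - <<'E'
from h import *
ims=[]
for n,(a,b,c,e) in dict(scene=(140,270,180,320),top=(145,240,235,390)).items():
    im=cv2.imread(f"pics/{n}0.png")[a:b,c:e]; im=cv2.convertScaleAbs(im,alpha=1.5)
    cv2.imwrite(f"pics/{n}0c.png",cv2.resize(im,None,fx=5 if n=="top" else 4.5,fy=5 if n=="top" else 4.5,interpolation=cv2.INTER_CUBIC))
    d=np.load(f"pics/{n}0.npy");W=cloud(n,d)
    m=(W[...,2]>0.02)&(W[...,2]<.3)&(W[...,0]>.3)&(W[...,0]<.8)&(abs(W[...,1])<.4)&(d>0)
    k,l,s,c=cv2.connectedComponentsWithStats(m.astype(np.uint8))
    for i in range(1,k):
        if s[i,4]>60:
            q=W[l==i];print(n,s[i],c[i],q.min(0).round(3),q.max(0).round(3))
    t=W[(d>0)&(abs(W[...,2])<.02)]; print(np.median(t[:,2]))
E
```

```text
scene [ 193  153  116  110 5973] [253.84647581 199.70651264] [ 0.451 -0.345  0.02 ] [0.694 0.09  0.205]
scene [379 287  33  23 171] [393.35087719 292.67836257] [0.305 0.351 0.02 ] [0.421 0.4   0.037]
scene [294 321  37  37 391] [311.59335038 337.94373402] [0.584 0.335 0.02 ] [0.712 0.4   0.057]
scene [324 320  20  16  97] [335.01030928 326.59793814] [0.539 0.344 0.02 ] [0.585 0.398 0.027]
-0.00212764305236135
top [ 248  151  131   79 3981] [313.10324039 190.80607887] [ 0.452 -0.341  0.02 ] [0.692 0.083 0.211]
top [160 159  21  53 577] [169.26169844 184.37781629] [0.526 0.334 0.02 ] [0.715 0.4   0.064]
top [161 241  15  33  82] [169.2195122  256.41463415] [0.31 0.35 0.02] [0.421 0.399 0.043]
0.0006325481269682243
```

Run:
```python
from h import *
for n in("top","scene"):
    im=cv2.imread(f"pics/{n}0.png").astype(int);d=np.load(f"pics/{n}0.npy");W=cloud(n,d)
    m=(im.max(2)<45)&(W[...,2]>.165)&(W[...,2]<.23)&(abs(W[...,1])<.35)&(W[...,0]>.3)&(W[...,0]<.8)&(d>0)
    q=W[m];print(n,len(q),np.median(q,0),q.min(0),q.max(0))
```

```text
top 18 [0.4821909  0.02208298 0.19925047] [0.47202531 0.01922523 0.17184362] [0.49103794 0.02789059 0.20988776]
scene 8 [0.49198326 0.03407189 0.19085854] [0.48155609 0.03036457 0.17454601] [0.51085413 0.03842241 0.20296644]
```

View pics/scene0c.png

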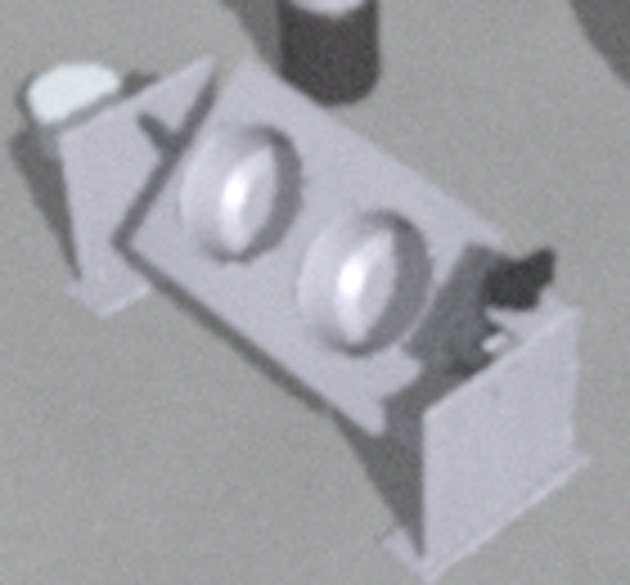

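View pics/top0c.png

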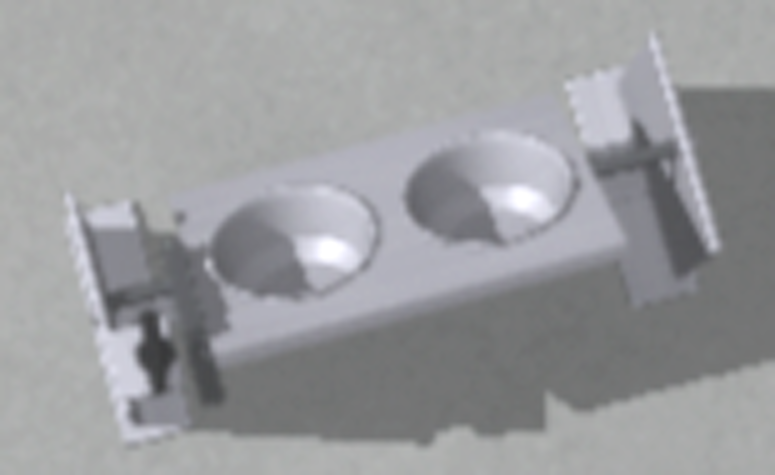

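```bash
cat >> h.py <<'E'
def ray(n,u,v,z):
    P=bot.camera_params(n);r=P["T"][:3,:3]@np.array([(u-P["cx"])/P["fx"],-(v-P["cy"])/P["fy"],-1]);o=P["T"][:3,3]
    return o+r*(z-o[2])/r[2]
E
python3 - <<'E'
from h import *
# endplate top corners, top view
c=lambda x,y:(235+x/5-.4,145+y/5-.4)
L=[ray("top",*c(*p),.16) for p in((70,195),(128,440))]
R=[ray("top",*c(*p),.16) for p in((655,38),(717,247))]
s=lambda x,y:(180+x/4.5-.4,140+y/4.5-.4)
print("L",L,"R",R)
Ls=[ray("scene",*s(*p),.16) for p in((426,405),(578,312))]
Rs=[ray("scene",*s(*p),.16) for p in((62,133),(213,60))]
print("Ls",Ls,"Rs",Rs)
for A,B in((L,R),(Ls,Rs)):
    m=(np.mean(A,0)+np.mean(B,0))/2;y=np.mean(A,0)-np.mean(B,0);print(m,np.linalg.norm(y),"yaw",np.arctan2(-y[0],y[1]))
# tray plane
for n in("top","scene"):
    d=np.load(f"pics/{n}0.npy");W=cloud(n,d)
    poly=[c(*p) for p in((240,330),(600,245),(570,150),(400,200),(390,270),(330,310))] if n=="top" else [s(*p) for p in((250,75),(470,230),(440,270),(420,215),(370,205),(310,220),(300,150),(250,120))]
    m=np.zeros(d.shape,np.uint8);cv2.fillPoly(m,[np.int32(np.round(poly))],1);m=cv2.erode(m,np.ones((3,3)))
    q=W[(m>0)&(d>0)];
    for _ in range(4):
        ce=q.mean(0);nn=np.linalg.svd(q-ce,full_matrices=False)[2][2];nn*=np.sign(nn[2]);e=(q-ce)@nn;q=q[abs(e)<2*e.std()+1e-4]
    print(n,len(q),ce,nn,e.std(),"tilt",np.arccos(nn[2]),"yaw",np.arctan2(nn[1],nn[0]))
E
```

```text
L [array([0.59416229, 0.08097641, 0.16      ]), array([0.43243982, 0.04647971, 0.16      ])] R [array([ 0.68760388, -0.30600926,  0.16      ]), array([ 0.54783041, -0.33993596,  0.16      ])]
Ls [array([0.59018558, 0.07648594, 0.16      ]), array([0.45468551, 0.05284568, 0.16      ])] Rs [array([ 0.68635266, -0.30717057,  0.16      ]), array([ 0.54779013, -0.33097125,  0.16      ])]
[ 0.5655091  -0.12962227  0.16      ] 0.40054978359803434 yaw 0.26372848653470987
[ 0.56975347 -0.12720255  0.16      ] 0.3952338767010919 yaw 0.24179176012367895
top 574 [ 0.56540208 -0.19331548  0.14825676] [0.88026355 0.21119258 0.42489266] 0.006584938151555452 tilt 1.1319530163823466 yaw 0.23546906509219673
scene 352 [ 0.53469584 -0.13964383  0.18030216] [0.66093115 0.16287643 0.73255804] 0.0024777953138962134 tilt 0.7487240074832348 yaw 0.24162037457655774
```

```bash
cat >> h.py <<'E'
from scipy.spatial.transform import Rotation as Ro
YAW=.242;O=np.array([.569,-.127,0]);SX=np.array([np.cos(YAW),np.sin(YAW),0]);SY=np.array([-np.sin(YAW),np.cos(YAW),0])
def S(x,y,z): return O+SX*x+SY*y+np.array([0,0,z])
def delta(p,zdir,o=None):
    """units for pose: TCP p, tool down, tool z along zdir"""
    o=o or bot.get_obs();R=Ro.from_quat(o["tool_rot"]).as_matrix()
    x=np.array([0,0,-1.]);z=np.array(zdir,float);z/=np.linalg.norm(z);T=np.stack([x,np.cross(z,x),z],1)
    return (R.T@(p-o["eef_pos"])/.25).round(3),(Ro.from_matrix(R.T@T).as_rotvec()/.5).round(3)
E
python3 - <<'E'
from h import *
o=bot.get_obs();print(Ro.from_quat(o["tool_rot"]).as_matrix().round(3))
for s in(1,-1):
  print(delta(S(-.038,0,.26),s*SY),delta(S(-.045,.172,.26),s*SY))
E
```

```text
[[-0.001 -0.941  0.337]
 [-0.002  0.337  0.941]
 [-1.    -0.    -0.002]]
(array([-0.115, -2.187, -1.793]), array([-1.172e+00, -4.000e-03, -1.000e-03])) (array([-0.116, -1.784, -1.235]), array([-1.172e+00, -4.000e-03, -1.000e-03]))
(array([-0.115, -2.187, -1.793]), array([ 5.112e+00, -1.000e-03,  5.000e-03])) (array([-0.116, -1.784, -1.235]), array([ 5.112e+00, -1.000e-03,  5.000e-03]))
```

Request:
apply_moves(targets=[-0.28,-1,-0.85,-0.8,0,0,0,-0.28,-1,-0.85,-0.8,0,0,0,-0.28,-1,-0.85,-0.8,0,0,0,-0.28,-1,-0.85,-0.8,0,0,0,-0.28,-1,-0.85,-0.8,0,0,0,-0.28,-1,-0.85,-0.8,0,0,0,-0.28,-1,-0.85,-0.8,0,0,0,-0.28,-1,-0.85,-0.8,0,0,0,-0.28,-1,-0.85,-0.8,0,0,0,-0.28,-1,-0.85,-0.8,0,0,0])

```text
clock: 0.93
eef_pos: [0.3336, 0.1841, 0.3019]
tool_rot: [0.513, -0.487, -0.512, -0.488]
ft_force: [-0.1, 0.4, -0.8]
grip_width: 0.0
```

Run:
```python
from h import *
o=bot.get_obs();print(o)
print(delta(S(-.038,0,.25),SY))
```

```text
{'clock': 0.9333, 'joint_pos': array([ 5.04692264e-01, -2.02297797e-02, -1.09989754e-01,  1.47983738e+00,
       -5.20117713e-04,  4.54563599e-01]), 'joint_vel': array([ 0.07432351,  0.01412823, -0.01750853, -0.01409692,  0.03131908,
        0.04283677]), 'tau': array([ -1.0514342 , -25.13594449,  25.95680773,   0.13761871,
        -0.17880112,  -0.24165323]), 'eef_pos': array([0.33361684, 0.18411322, 0.30188229]), 'tool_rot': array([ 0.51267659, -0.48696319, -0.51207066, -0.48766096]), 'ft_force': array([-0.14777821,  0.3858536 , -0.7565103 ]), 'ft_torque': array([ 0.03370338, -0.00650184, -0.02916498]), 'grip_width': 2.2440780590418626e-05}
(array([ 0.208, -0.729, -1.319]), array([-0.384, -0.   ,  0.003]))
```

Request:
apply_moves(targets=[-0.1,-0.5,-0.95,-0.384,0,0,0,-0.1,-0.5,-0.95,-0.384,0,0,0,-0.1,-0.5,-0.95,-0.384,0,0,0,-0.1,-0.5,-0.95,-0.384,0,0,0,-0.1,-0.5,-0.95,-0.384,0,0,0,-0.1,-0.5,-0.95,-0.384,0,0,0,-0.1,-0.5,-0.95,-0.384,0,0,0,-0.1,-0.5,-0.95,-0.384,0,0,0,-0.1,-0.5,-0.95,-0.384,0,0,0,-0.1,-0.5,-0.95,-0.384,0,0,0])

```text
clock: 1.77
eef_pos: [0.4699, -0.0425, 0.3255]
tool_rot: [-0.557, 0.434, 0.559, 0.434]
ft_force: [0.4, -0.6, 0.1]
grip_width: 0.0001
```

Run:
```python
from h import *
o=bot.get_obs();print(o["eef_pos"],o["joint_pos"])
p,d=bot.camera("wrist");cv2.imwrite("pics/w1.png",p[:,:,::-1]);np.save("pics/w1.npy",d);np.savez("pics/w1o.npz",p=o["eef_pos"],q=o["tool_rot"])
print(delta(S(-.038,0,.25),SY))
```

```text
[ 0.46990503 -0.0425144   0.32546647] [-9.06751039e-02  1.65493366e-01  1.52988857e-01  1.56054090e+00
  6.93849544e-04 -3.39862502e-01]
(array([ 0.302, -0.149, -0.426]), array([ 0.016,  0.002, -0.003]))
```

View pics/w1.png

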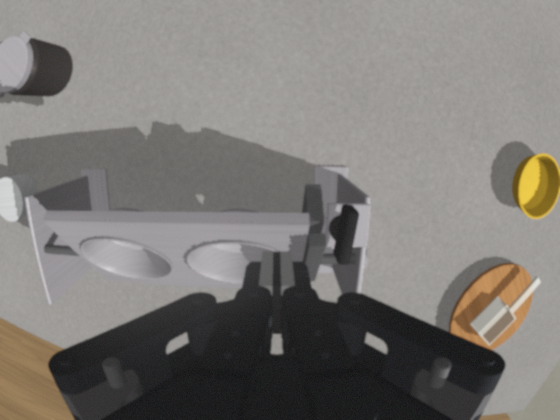

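The wrist view shows the knob wing from about (350,208) to (345,262). The tray's front face lies along rows 212-238 and its near plate ends are at x of about 45 and 308.

```bash
cat >> h.py <<'E'
def wray(u,v,o,z):
    P=bot.camera_params("wrist");a=np.array([u-P["cx"],v-P["cy"]])/P["fx"];r=np.linalg.norm(a);s=np.sinc(r/np.pi)
    c=np.array([a[0]*s,-a[1]*s,-np.cos(r)]);M=P["tool_from_camera"];R=Ro.from_quat(o["q"]).as_matrix()
    C=o["p"]+R@M[:3,3];w=R@M[:3,:3]@c
    return C+w*(z-C[2])/w[2]
def tos(p): q=p-O;return np.array([q@SX,q@SY,p[2]]).round(4)
E
python3 - <<'E'
from h import *
o=np.load("pics/w1o.npz")
im=cv2.imread("pics/w1.png")
cr=cv2.resize(im[160:290,270:400],None,fx=4.5,fy=4.5,interpolation=cv2.INTER_CUBIC);cv2.imwrite("pics/w1k.png",cv2.convertScaleAbs(cr,alpha=1.5))
for u,v,z in((350,208,.201),(346,262,.201)):
    w=wray(u,v,o,z);print(w,tos(w))
# front face upper-top edge at ends
for u,v in((46,213),(308,215),(48,232),(308,239)):
  for z in(.185,.195,.205): print(u,v,tos(wray(u,v,o,z)))
E
```

```text
[0.45721289 0.01934501 0.201     ] [-0.0735  0.1689  0.201 ]
[0.50680951 0.03187403 0.201     ] [-0.0223  0.1691  0.201 ]
46 213 [-0.0621 -0.1476  0.185 ]
46 213 [-0.065  -0.1388  0.195 ]
46 213 [-0.0679 -0.1299  0.205 ]
308 215 [-0.0623  0.1339  0.185 ]
308 215 [-0.0652  0.1329  0.195 ]
308 215 [-0.0681  0.1318  0.205 ]
48 232 [-0.0401 -0.1497  0.185 ]
48 232 [-0.0437 -0.1408  0.195 ]
48 232 [-0.0474 -0.1319  0.205 ]
308 239 [-0.039   0.1348  0.185 ]
308 239 [-0.0427  0.1337  0.195 ]
308 239 [-0.0464  0.1326  0.205 ]
```

View pics/w1k.png

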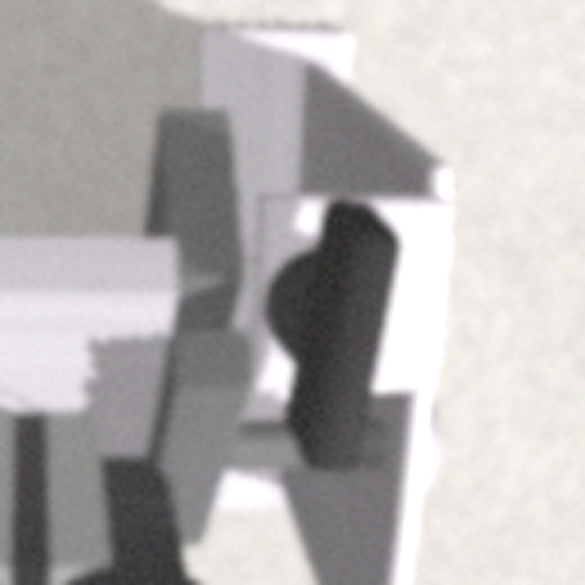

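Request:
apply_moves(targets=[0.2,-0.14,-0.43,0,0,0,0,0.3,-0.14,-0.43,0,0,0,0,0.42,-0.14,-0.43,0,0,0,0,0.42,-0.14,-0.43,0,0,0,0,0.42,-0.14,-0.43,0,0,0,0,0.42,-0.14,-0.43,0,0,0,0])

```text
clock: 2.32
eef_pos: [0.5293, -0.1377, 0.2193]
tool_rot: [-0.556, 0.435, 0.56, 0.433]
ft_force: [0.4, 0.3, 0.1]
grip_width: 0.0001
```

Run:
```python
from h import *
o=bot.get_obs();print(o["ft_force"],tos(o["eef_pos"]))
p,d=bot.camera("wrist");cv2.imwrite("pics/w2.png",p[:,:,::-1])
```

```text
[0.36755318 0.33584304 0.05642536] [-0.0411 -0.0009  0.2193]
```

View pics/w2.png

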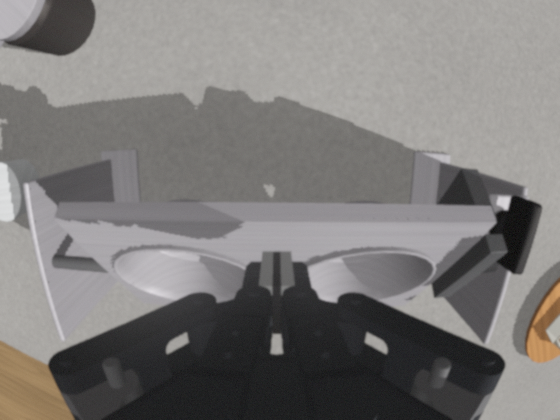

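Request:
apply_moves(targets=[0.06,0,0,0,0,0,0,0.095,0,0,0,0,0,0,0.118,0.02,0,0,0,0,0,0.14,0.04,0,0,0,0,0,0.16,0.052,0,0,0,0,0,0.178,0.064,0,0,0,0,0,0.2,0.073,0,0,0,0,0,0.22,0.082,0,0,0,0,0,0.24,0.088,0,0,0,0,0,0.255,0.092,0,0,0,0,0,0.263,0.093,0,0,0,0,0])

```text
clock: 3.28
eef_pos: [0.5073, -0.1444, 0.1564]
tool_rot: [-0.558, 0.434, 0.558, 0.434]
ft_force: [-1.7, 3.1, 5.5]
grip_width: -0.0
```

Run:
```python
from h import *
o=bot.get_obs();print(o["ft_force"],tos(o["eef_pos"]))
p,d=bot.camera("wrist");cv2.imwrite("pics/w3.png",p[:,:,::-1])
```

```text
[-1.71211942  3.05344366  5.47853094] [-0.0641 -0.0021  0.1564]
```

View pics/w3.png

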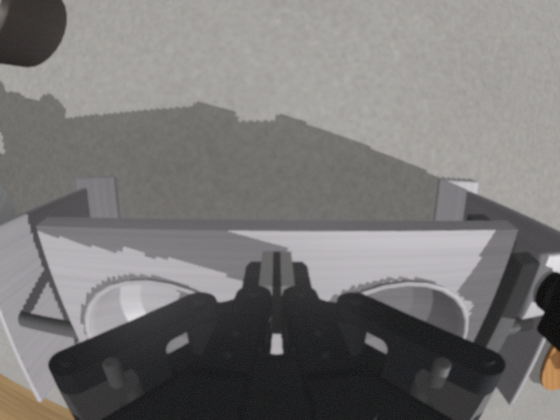

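Request:
apply_moves(targets=[0.015,0,0,0,0,0,0,0.03,0.004,0,0,0,0,0,0.03,0.004,0,0,0,0,0])

```text
clock: 3.58
eef_pos: [0.507, -0.1452, 0.1483]
tool_rot: [0.558, -0.434, -0.558, -0.434]
ft_force: [0.1, 1.6, 2.2]
grip_width: -0.0003
```

Run:
```python
from h import *
o=bot.get_obs();print(o["ft_force"],tos(o["eef_pos"]))
```

```text
[0.12777169 1.57139946 2.21467341] [-0.0645 -0.0029  0.1483]
```

Request:
apply_moves(targets=[0.005,0,0,0,0,0,0,0.009,0,0,0,0,0,0,0.009,0,0,0,0,0,0])

```text
clock: 3.83
eef_pos: [0.5069, -0.1453, 0.1459]
tool_rot: [-0.558, 0.434, 0.558, 0.434]
ft_force: [-1.9, 1.4, 5.0]
grip_width: 0.0
```

Run:
```python
from h import *
o=bot.get_obs();print(o["ft_force"],tos(o["eef_pos"]))
```

```text
[-1.89237336  1.35616006  5.00948501] [-0.0647 -0.0029  0.1459]
```

Request:
apply_moves(targets=[-0.16,0,0,0,0,0,0,-0.32,0,0,0,0,0,0.3,-0.46,0,0,0,0,0,1,-0.46,-0.067,0.2,0,0,0,1,-0.46,-0.067,0.35,0,0,0,1,-0.46,-0.067,0.5,0,0,0,1,-0.46,-0.067,0.69,0,0,0,1,-0.46,-0.067,0.69,0,0,0,1,-0.46,-0.067,0.69,0,0,0,1,-0.46,-0.067,0.69,0,0,0,1])

```text
clock: 4.67
eef_pos: [0.4814, 0.0259, 0.2606]
tool_rot: [0.559, -0.434, -0.558, -0.434]
ft_force: [0.3, -0.4, 0.3]
grip_width: 0.0854
```

Run:
```python
from h import *
o=bot.get_obs();print(o["ft_force"],tos(o["eef_pos"]),o["grip_width"],o["joint_pos"])
p,d=bot.camera("wrist");cv2.imwrite("pics/w4.png",p[:,:,::-1]);np.savez("pics/w4o.npz",p=o["eef_pos"],q=o["tool_rot"])
p,d=bot.camera("scene");np.save("pics/s4.npy",d)
cv2.imwrite("pics/s4.png",cv2.convertScaleAbs(cv2.resize(p[130:280,170:330,::-1],None,fx=4,fy=4,interpolation=cv2.INTER_CUBIC),alpha=1.4))
```

```text
[ 0.30892307 -0.43080195  0.33245241] [-0.0484  0.1694  0.2606] 0.08539799050190527 [ 5.44856816e-02  1.93901809e-01  2.14878185e-02  1.39813994e+00
 -1.17817908e-03 -1.94997397e-01]
```

View pics/w4.png

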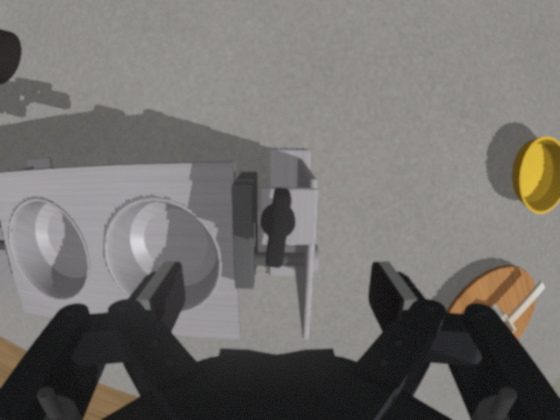

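View pics/s4.png

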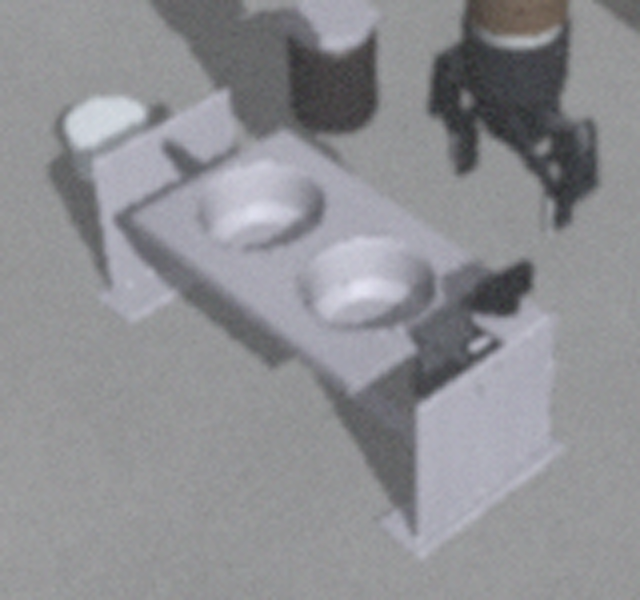

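Run:
```python
from h import *
d=np.load("pics/s4.npy");W=cloud("scene",d)
s=lambda x,y:(170+x/4-.4,130+y/4-.4)
poly=[s(*p) for p in((285,140),(450,250),(420,250),(390,240),(325,250),(330,200),(310,165),(270,158))]
poly2=[s(*p) for p in((140,215),(200,195),(210,235),(260,248),(300,250),(300,310),(350,330),(395,330),(355,380))]
for pp in ([poly],[poly2],[poly,poly2]):
    m=np.zeros(d.shape,np.uint8)
    for q in pp: cv2.fillPoly(m,[np.int32(np.round(q))],1)
    m=cv2.erode(m,np.ones((3,3)));q=W[(m>0)&(d>0)]
    for _ in range(4):
        ce=q.mean(0);nn=np.linalg.svd(q-ce,full_matrices=False)[2][2];nn*=np.sign(nn[2]);e=(q-ce)@nn;q=q[abs(e)<2*e.std()+1e-4]
    print(len(q),tos(ce),"tilt",np.arctan2(nn@SX,nn[2]),"roll",nn@SY,e.std())
o=np.load("pics/w4o.npz");im=cv2.imread("pics/w4.png")
cv2.imwrite("pics/w4k.png",cv2.convertScaleAbs(cv2.resize(im[170:290,220:340],None,fx=5,fy=5,interpolation=cv2.INTER_CUBIC),alpha=1.5))
for u,v in((283,190),(275,265)): print(tos(wray(u,v,o,.201)))
```

```text
218 [-0.0533 -0.0063  0.1433] tilt -0.03974588745292515 roll -0.003631861740901656 0.0020492452452843266
492 [0.0569 0.007  0.1437] tilt -0.011735973382703019 roll -0.000916603731251321 0.0022021950252919843
708 [0.0227 0.0031 0.1436] tilt -0.005674170669266621 roll -0.0012107033340110806 0.002147499263457231
[-0.0743  0.1724  0.201 ]
[-0.0219  0.1676  0.201 ]
```

View pics/w4k.png

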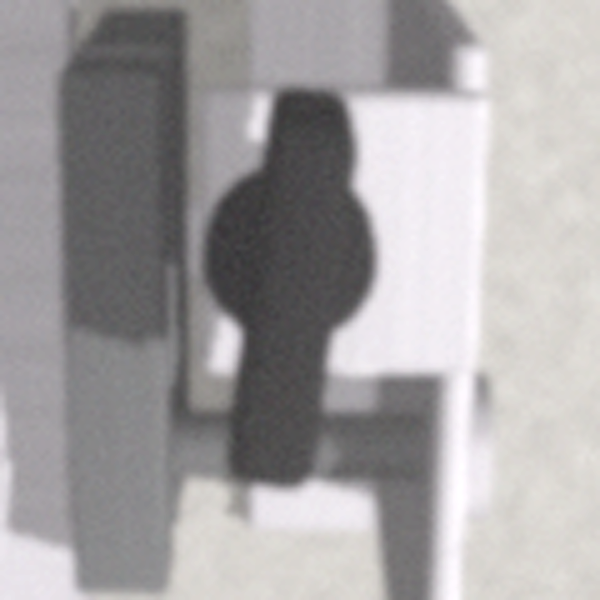

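Run:
```python
from h import *
d=np.load("pics/s4.npy");W=cloud("scene",d)
q=W.reshape(-1,3)-O;q=np.stack([q@SX,q@SY,W.reshape(-1,3)[:,2]],1)
for a in range(110,215,5):
    m=(q[:,1]*1e3>a)&(q[:,1]*1e3<a+5)&(abs(q[:,0])<.1)&(q[:,2]>.1)&(q[:,2]<.23)
    z=q[m];print(a,m.sum(),np.percentile(z[:,2],[50,90,99]).round(3) if m.sum() else 0, z[z[:,2]>.155][:,0].round(3)[:8])
```

```text
110 47 [0.143 0.146 0.149] []
115 65 [0.144 0.148 0.15 ] []
120 52 [0.143 0.147 0.149] []
125 28 [0.144 0.148 0.152] []
130 55 [0.141 0.146 0.155] [-0.043]
135 50 [0.148 0.158 0.16 ] [-0.036 -0.038 -0.031 -0.022 -0.026 -0.014 -0.017 -0.021]
140 43 [0.143 0.159 0.161] [-0.031 -0.035 -0.026 -0.025 -0.017 -0.01   0.001 -0.002]
145 105 [0.132 0.158 0.161] [-0.03  -0.027 -0.028 -0.01  -0.024 -0.01  -0.013 -0.017]
150 58 [0.13  0.155 0.158] [-0.027 -0.017 -0.022 -0.013 -0.009 -0.001  0.008  0.022]
155 6 [0.143 0.177 0.191] [-0.025 -0.023]
160 17 [0.158 0.193 0.196] [-0.03  -0.02  -0.016 -0.017 -0.016 -0.016 -0.016 -0.023]
165 45 [0.162 0.198 0.199] [-0.067 -0.068 -0.06  -0.063 -0.053 -0.056 -0.045 -0.046]
170 73 [0.185 0.199 0.201] [-0.063 -0.069 -0.057 -0.061 -0.048 -0.059 -0.063 -0.039]
175 68 [0.179 0.196 0.201] [-0.062 -0.064 -0.047 -0.053 -0.065 -0.051 -0.058 -0.063]
180 31 [0.163 0.173 0.189] [-0.057 -0.044 -0.047 -0.039 -0.041 -0.046 -0.053 -0.056]
185 18 [0.161 0.163 0.163] [-0.062 -0.064 -0.056 -0.059 -0.064 -0.048 -0.052 -0.045]
190 29 [0.158 0.163 0.166] [-0.063 -0.053 -0.054 -0.061 -0.047 -0.05  -0.054 -0.058]
195 261 [0.134 0.158 0.162] [-0.067 -0.059 -0.064 -0.068 -0.046 -0.05  -0.055 -0.057]
200 214 [0.134 0.156 0.162] [-0.055 -0.06  -0.064 -0.055 -0.037 -0.041 -0.049 -0.032]
205 17 [0.142 0.149 0.154] []
210 0 0 []
```

Request:
apply_moves(targets=[0.1,0,0.002,0.18,0,0,0.5,0.2,0,0.002,0.18,0,0,0.5,0.28,0,0.002,0.18,0,0,0.5,0.34,0,0.002,0.18,0,0,0.5,0.344,0,0.002,0.18,0,0,0.5,0.344,0,0.002,0.18,0,0,0.5])

```text
clock: 5.27
eef_pos: [0.4807, 0.025, 0.174]
tool_rot: [-0.537, 0.46, 0.538, 0.459]
ft_force: [0.8, 0.9, -0.1]
grip_width: 0.0429
```

Run:
```python
from h import *
o=bot.get_obs();print(o["ft_force"],tos(o["eef_pos"]),o["grip_width"],o["joint_pos"])
p,d=bot.camera("wrist");cv2.imwrite("pics/w5.png",p[:,:,::-1])
```

```text
[ 0.81908818  0.89760854 -0.05320878] [-0.0493  0.1688  0.174 ] 0.042873474403583654 [ 5.22624169e-02  2.39629349e-01 -1.49332279e-01  1.18422484e+00
 -3.21553343e-04 -1.03344418e-01]
```

View pics/w5.png

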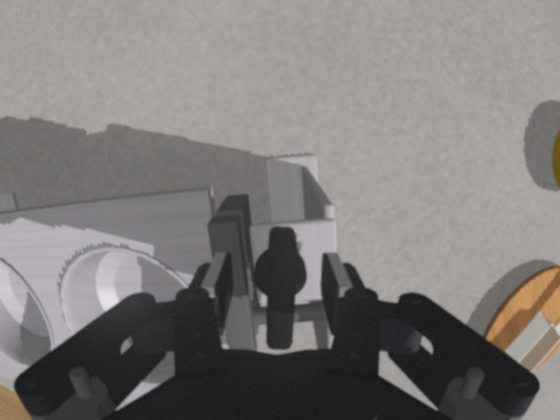

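The wing, at columns 268-294, is aligned and centred between the fingers at columns 220 and 338. Closing the gripper.

Request:
apply_moves(targets=[0,0,0,0,0,0,0,0,0,0,0,0,0,0,0,0,0,0,0,0,0,0,0,0,0,0,0,0,0,0,0,0,0,0,0,0,0,0,0,0,0,0])

```text
clock: 5.82
eef_pos: [0.4818, 0.027, 0.1762]
tool_rot: [0.539, -0.458, -0.537, -0.46]
ft_force: [-0.8, 1.3, 6.2]
grip_width: 0.0111
```

Run:
```python
from h import *
o=bot.get_obs();print(o["ft_force"],o["ft_torque"],tos(o["eef_pos"]),o["grip_width"])
```

```text
[-0.79583848  1.29407024  6.20836165] [ 0.31100272  0.24597783 -0.04368608] [-0.0477  0.1704  0.1762] 0.011096972269556405
```

Request:
apply_moves(targets=[-0.008,-0.006,0.006,0,0,0,0,-0.008,-0.006,0.006,0.1,0,0,0,-0.008,-0.006,0.006,0.2,0,0,0,-0.008,-0.006,0.006,0.3,0,0,0,-0.008,-0.006,0.006,0.4,0,0,0,-0.008,-0.006,0.006,0.5,0,0,0,-0.008,-0.006,0.006,0.6,0,0,0,-0.008,-0.006,0.006,0.7,0,0,0,-0.008,-0.006,0.006,0.8,0,0,0,-0.008,-0.006,0.006,0.9,0,0,0,-0.008,-0.006,0.006,0.9,0,0,0])

```text
clock: 6.73
eef_pos: [0.4819, 0.028, 0.1763]
tool_rot: [-0.422, 0.568, 0.422, 0.567]
ft_force: [0.3, -0.8, -2.5]
grip_width: 0.0106
```

Run:
```python
from h import *
o=bot.get_obs();print(o["ft_force"],o["ft_torque"],tos(o["eef_pos"]),o["grip_width"],o["joint_pos"])
p,d=bot.camera("wrist");cv2.imwrite("pics/w6.png",p[:,:,::-1])
```

```text
[ 0.31686278 -0.78898343 -2.45057679] [-0.20689133 -0.04741438 -0.04624807] [-0.0474  0.1714  0.1763] 0.010624372959510332 [ 5.86364289e-02  2.39650235e-01 -1.42936397e-01  1.18945239e+00
 -9.09573112e-04  3.51265678e-01]
```

View pics/w6.png

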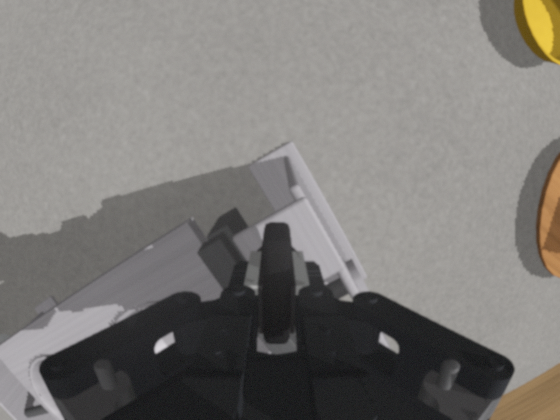

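The wing (column 277) has stayed aligned in the fingers and turned with the tool, so I'll keep turning.

Request:
apply_moves(targets=[0,0,0,0.09,0,0,0,0,0,0,0.18,0,0,0,0,0,0,0.27,0,0,0,0,0,0,0.36,0,0,0,0,0,0,0.45,0,0,0,0,0,0,0.54,0,0,0,0,0,0,0.63,0,0,0,0,0,0,0.72,0,0,0,0,0,0,0.81,0,0,0,0,0,0,0.9,0,0,0,0,0,0,0.9,0,0,0])

```text
clock: 7.7
eef_pos: [0.4823, 0.0288, 0.1763]
tool_rot: [-0.285, 0.647, 0.285, 0.647]
ft_force: [1.3, 2.4, -4.3]
grip_width: 0.011
```

Run:
```python
from h import *
o=bot.get_obs();print(o["ft_force"],o["ft_torque"],tos(o["eef_pos"]),o["grip_width"],o["joint_pos"])
z=Ro.from_quat(o["tool_rot"]).as_matrix()[:,2];print("cw angle from SY",np.arctan2(z@SX,z@SY))
```

```text
[ 1.25683781  2.38826156 -4.31241842] [ 0.2789167 -0.3480002 -0.1119403] [-0.0468  0.172   0.1763] 0.010989198394936393 [ 5.90956780e-02  2.39832925e-01 -1.42678271e-01  1.18860650e+00
  8.29666611e-04  7.99973531e-01]
cw angle from SY 0.9828781281816614
```

Request:
apply_moves(targets=[0,0,0,0.09,0,0,0,0,0,0,0.18,0,0,0,0,0,0,0.27,0,0,0,0,0,0,0.36,0,0,0,0,0,0,0.45,0,0,0,0,0,0,0.54,0,0,0,0,0,0,0.63,0,0,0,0,0,0,0.72,0,0,0,0,0,0,0.81,0,0,0,0,0,0,0.9,0,0,0,0,0,0,0.9,0,0,0])

```text
clock: 8.62
eef_pos: [0.483, 0.0293, 0.1763]
tool_rot: [-0.133, 0.694, 0.134, 0.695]
ft_force: [4.0, 4.7, -7.5]
grip_width: 0.0109
```

```bash
cat > c.py <<'E'
from h import *
o=bot.get_obs();print(o["ft_force"],o["ft_torque"],tos(o["eef_pos"]),o["grip_width"],o["joint_pos"])
z=Ro.from_quat(o["tool_rot"]).as_matrix()[:,2];print("cw angle from SY",np.arctan2(z@SX,z@SY))
E
python3 c.py
```

```text
[ 3.96074551  4.7336888  -7.52516272] [ 0.62270766 -0.80795385 -0.04369848] [-0.046   0.1723  0.1763] 0.010899561146707114 [ 0.05935245  0.24016191 -0.14219047  1.18735254  0.00190368  1.24940618]
cw angle from SY 1.432053885959457
```

Request:
apply_moves(targets=[0,0,0,0.05,0,0,0,0,0,0,0.1,0,0,0,0,0,0,0.15,0,0,0,0,0,0,0.2,0,0,0,0,0,0,0.2,0,0,0])

```text
clock: 9.03
eef_pos: [0.4832, 0.0294, 0.1763]
tool_rot: [-0.1, 0.699, 0.101, 0.7]
ft_force: [3.7, 2.9, -7.1]
grip_width: 0.0111
```

```bash
python3 c.py
```

```text
[ 3.70972931  2.85913804 -7.10122176] [ 0.55260979 -0.90800543  0.95455497] [-0.0459  0.1724  0.1763] 0.011092445460500294 [ 0.05969246  0.24022189 -0.14208003  1.18713554  0.00160685  1.34594692]
cw angle from SY 1.5282544349893679
```

The vertical torque jumped to 0.95 Nm at about 1.5 rad, so the knob is at its stop. I'll release and lift.

Request:
apply_moves(targets=[0,0,0,0.14,0,0,0.5,0,0,0,0.14,0,0,0.5,0,0,0,0.14,0,0,0.5,0,0,0,0.14,0,0,0.5,-0.06,0,0,0.14,0,0,0.5,-0.15,0,0,0.14,0,0,0.5,-0.3,0,0,0.14,0,0,0.5,-0.4,0,0,0.14,0,0,0.5,-0.4,0,0,0.14,0,0,0.5,-0.4,0,0,0.14,0,0,0.5])

```text
clock: 9.87
eef_pos: [0.4833, 0.0282, 0.2787]
tool_rot: [-0.074, 0.702, 0.074, 0.705]
ft_force: [-0.5, -0.9, -0.7]
grip_width: 0.0427
```

```bash
python3 c.py
python3 - <<'E'
from h import *
o=bot.get_obs()
p,d=bot.camera("wrist");cv2.imwrite("pics/w7.png",p[:,:,::-1]);np.savez("pics/w7o.npz",p=o["eef_pos"],q=o["tool_rot"])
p,d=bot.camera("scene");np.save("pics/s7.npy",d);cv2.imwrite("pics/s7.png",p[:,:,::-1])
W=cloud("scene",d);s=lambda x,y:(170+x/4-.4,130+y/4-.4)
pp=[[(285,140),(450,250),(420,250),(390,240),(325,250),(330,200),(310,165),(270,158)],[(140,215),(200,195),(210,235),(260,248),(300,250),(300,310),(350,330),(395,330),(355,380)]]
m=np.zeros(d.shape,np.uint8)
for q in pp: cv2.fillPoly(m,[np.int32(np.round([s(*a) for a in q]))],1)
m=cv2.erode(m,np.ones((3,3)));q=W[(m>0)&(d>0)]
for _ in range(4):
    ce=q.mean(0);nn=np.linalg.svd(q-ce,full_matrices=False)[2][2];nn*=np.sign(nn[2]);e=(q-ce)@nn;q=q[abs(e)<2*e.std()+1e-4]
print(len(q),tos(ce),"tilt",np.arctan2(nn@SX,nn[2]),e.std())
E
```

```text
[-0.51610816 -0.92713995 -0.69806313] [-0.00981596  0.0224609  -0.038888  ] [-0.046   0.1712  0.2787] 0.04274000452463364 [ 5.83538199e-02  1.89664417e-01  6.29778819e-02  1.43950752e+00
 -8.98565194e-05  1.41908388e+00]
cw angle from SY 1.6027284864090254
714 [0.0232 0.0028 0.1436] tilt -0.0025558297643679738 0.0021494927040383877
```

View pics/w7.png

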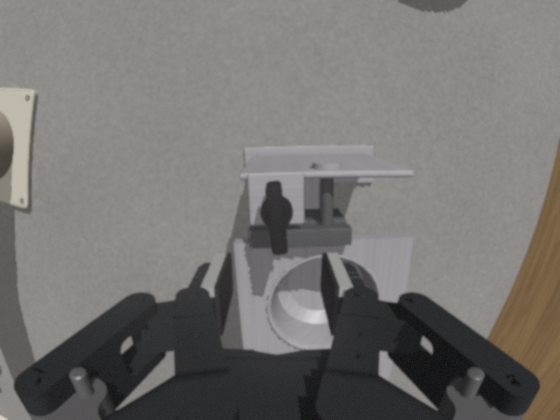

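View pics/s7.png

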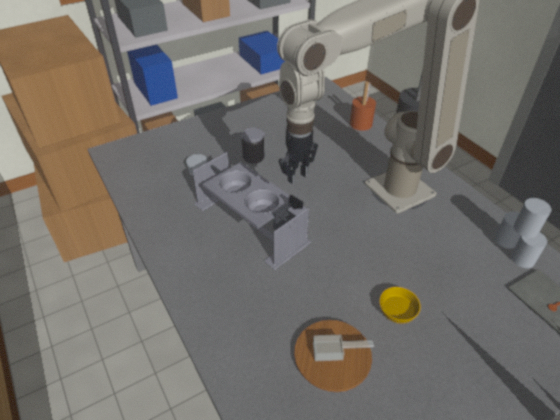

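Run:
```python
from h import *
o=np.load("pics/w7o.npz");im=cv2.imread("pics/w7.png")
a,b=tos(wray(274,183,o,.201)),tos(wray(281,253,o,.201));print(a,b,"cw",np.arctan2(a[1]-b[1],-(a[0]-b[0])) , "dir",b-a)
# bracket/endplate direction check
a,b=tos(wray(242,176,o,.16)),tos(wray(412,173,o,.16));print("endplate",a,b,np.arctan2(b[1]-a[1],b[0]-a[0]))
cv2.imwrite("pics/w7k.png",cv2.convertScaleAbs(cv2.resize(im[140:270,220:360],None,fx=5,fy=4.5,interpolation=cv2.INTER_CUBIC),alpha=1.6))
```

```text
[-0.046   0.1975  0.201 ] [-0.0427  0.1452  0.201 ] cw 1.5077823496272185 dir [ 0.0033 -0.0523  0.    ]
endplate [-0.0723  0.1967  0.16  ] [0.0733 0.1963 0.16  ] -0.002747245835747808
```

View pics/w7k.png

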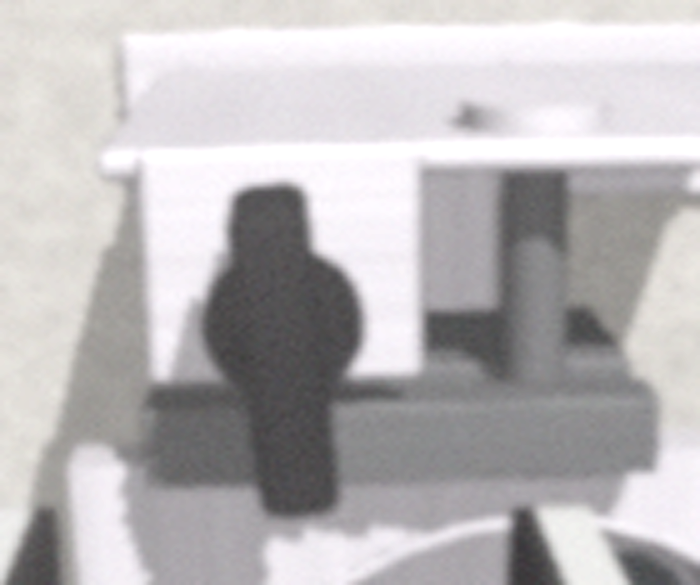

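The wing measures 1.51 rad and the top reads -0.003 rad from level. The gripper is open and clear, and the dish, jar, tin and scoop haven't been touched.

```bash
python3 -c "
from workcell import bot
print(bot.job_done())"
```

```text
the job is handed in; nothing more can be done
None
```

The top of the stand is level and its knob is turned to the stop. I handed the job in at about 10 s, with the gripper open and roughly 80 mm above the knob, touching nothing.

- **Levelling:** I pushed the front edge down with the closed fingers, following its arc until the fingertips were at 146 mm.
- **Locking:** I gripped the wing knob and turned it clockwise until the torque jumped to about 0.95 Nm at roughly 1.5 rad. Then I let go and lifted clear.

**Last checks:**
- **Tilt:** the plane fitted to the depth image gave -0.003 rad. That fit put the top's upper face at about 144 mm, against 146 mm expected, which is within the 2 mm calibration.
- **Knob:** the wrist picture put the wing at 1.51 rad, matching the 1.5 rad stop. It had started at about 0.09 rad rather than 0.
- **Forces:** the readings I took stayed below about 10 N. The fingertips pressed lightly, about 6 N, when they closed on the knob.
- **Dish, jar, tin and scoop:** they look where they were in the last scene picture. I compared that by eye and did not measure their positions.

The bolt itself was not visible, so that it is locked follows from the knob reaching its stop with the top level.

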